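# Offer up a cross rail over its housing

### The job

Lay the longer timber strip on the bench flush along the edge of the screwed-down grooved board that is nearest the robot, about centred on that edge, so that it closes off the near end of the groove as an end stop. Then carry the short thick rail over the things on the bench and hold it level about 1 cm above the board's top, centred over the groove and lined up with it so that it would drop straight in with its ends level with the board's edges; the rail must never touch the board or the strip, and nothing else on the bench may be shifted. Finish still holding it there, steady: do not lower it or let go, as I want to check the fit by eye.

Things in the scene. Friction and masses are not known exactly. Their poses are not given: they have to be found in the camera images.
- board: Light wooden board, 120 mm (own x) by 156 mm (own y), 24 mm thick, screwed down to the bench on the right. One straight groove (housing) runs right across the middle of its top along own x, open at both ends: 50 mm wide (own y -25 to +25), 10 mm deep. Origin: centre of the underside, at bench height; z up. The own -x edge (156 mm long, at x = -60 mm) is the one nearest the robot. It cannot move.
- housing (a point): Point at the centre of the board and its groove, level with the board's top face (24 mm above the bench; the groove's floor is 10 mm below it). Axes as the board's: x along the groove, z up.
- stop: The longer, narrower loose timber strip, 32 mm wide (own x) by 170 mm long (own y) by 22 mm high, lying flat on the left part of the bench, about 60 g. Origin: centre of the underside; z up. It is symmetrical: either long side may lie against the board, and it slides easily when pushed along the bench.
- rail: The shorter, thicker loose timber rail, 40 mm wide (own x) by 120 mm long (own y) by 22 mm high, lying flat on the left part of the bench (it and the strip may have changed places), about 70 g. Origin: centre of the underside; z up. It is symmetrical: either end may point to the robot. In the end its own y lies along the board's own x.
- batten: Bystander: loose timber batten 40 x 420 x 30 mm high, lying across the bench roughly away from the robot, between the strip and rail on its left and the board on its right. Origin: centre of the underside; length along own y.
- bit_case: Bystander: closed teal drill bit case, 109 x 170 mm (own x, y), 41 mm high, between the batten and the board. Origin: centre of the underside.
- pot: Bystander: white plastic glue pot, about 91 mm wide, rim at 90 mm, with a brush standing in it up to 175 mm, at the back of the bench. Origin: underside, near the middle.
- tape_ring: Bystander: roll of masking tape lying flat, 96 mm across, 24 mm high, behind the drill bit case. Origin: centre of the underside.

How it is judged:
By the outcome, as a careful person would: the job done as asked, in the order asked, and still so for the second after the job is handed in, while the arm keeps its last pose, push and grip.
It also fails if it takes over 67 s, if anything falls off the work surface, if the arm or the gripper's body presses on something with over 40 N, if the wrist force passes 120 N, or if a joint passes its speed limit or range.

### The arm

A 6-joint arm with a two-finger parallel gripper is mounted at the origin on a cart in front of the work surface, level with it; the furniture and walls round the work are solid. World frame = base frame: x ahead of the robot, y to its left, z up, the work surface at z = 0. Lengths are in m, angles in rad, forces in N, time in s.
With the tool pointing down it reaches from about 0.35 to 0.775 m from the base axis. Payload 7.3 kg.
Tool frame: the origin (TCP) lies between the finger pads; the fingertips stand 17 mm ahead of it and the grasp point (between the pads) lies 2 mm behind it; z points along the fingers, y is the line along which they close (so a half turn about z gives the same grasp; the last joint's range is limited). The gripper opens to 92 mm and grips with 3 to 60 N. Pads are 19 mm wide; open, the fingers measure 130 mm over their backs; the gripper's body (75 mm by 190 mm) begins 47 mm behind the grasp point.
Start: joints at [1.113, 0.342, 1.524, -0, 1.275, -0.146], TCP at [0.161, 0.5, 0.244] pointing down, gripper open.
Joint ranges: [-2.53, 2.53], [-0.77, 2.02], [0.04, 2.7], [-1, 4.14], [0.28, 2.66], [-3.11, 3.11]. Speed limits (rad/s): [2.57, 2.57, 3.14, 3.14, 3.14, 3.14].

### API

Orientations are given as [roll, pitch, yaw] about the fixed x, y, z axes, in that order (R = Rz(yaw) Ry(pitch) Rx(roll)).
In Python, from cell import robot, optics gives the robot as it stands.
- The arm moves only by the tool play_rows, never from a script. Its argument "rows" is a list of rows, each a list of 7 numbers: the shift along the tool's x, y, z in cm, then the turn, a rotation vector about the tool's x, y, z in rad, then the opening, from 0 (shut) to 1 (fully open). In form: [[tx, ty, tz, wx, wy, wz, grip], ...]. A call has 1 to 20 rows; each row is the pose to reach, as a shift and turn from the pose commanded when the call began, along the tool's axes at that moment; what a row does not reach only later rows make up. A row lasts 1/10 s, in which the tool goes at most 50 mm and 8.59 degrees, less where a joint would pass 70% of its speed; a pose out of reach is approached as far as the arm can. A call with a gripper value outside its range is refused whole. The fingers move at their own pace and stop on an object; "squeeze" is the grip in N (left out, the last holds). Time passes only in rows, so rows that repeat a pose let the fingers close. It gives the time, the measured TCP pose, the force, the opening and the grip force at its end, in the units of the state.
- robot.observe(): the state, without advancing time (a new reading comes with each control period).
- optics.read_camera(name): name is "scene" or "top"; returns (picture, depth): 420x560x3 uint8, red, green, blue; 420x560 float32, m along the optical axis (not along the pixel's ray), 0 where there is no reading.
- optics.camera_model(name): a dict with "fx", "fy", "cx", "cy" (pixels), "origin" and "rotation" of the camera in the world. Camera axes: x right, y up, looking along -z (the intrinsics and any distortion apply to the point x, -y, -z); pixel columns grow to the right and rows downward; lengths in m; the calibration is good to about 2 mm. A picture is of the moment at which its call begins. camera_model takes no time and is no camera call.
- robot.hand_in(): hands the job in; it is judged then, once.
The state is a dict: "time": time; "qpos": joint angles; "qvel": joint speeds; "joint_efforts": joint torques, N m; "tool_pos": TCP position; "tool_rot": TCP orientation; "contact_force": force on the tool from outside, world axes, zero at the start; "torque": the same for the moment, N m; "opening": finger opening in m; "grip_force": force on a finger pad.
Only numpy, scipy, OpenCV 4.12 (cv2) and the standard library are available. Lean on these libraries where they do the work, as an engineer would, in place of code of your own. Each camera call takes 0.05 s, during which the arm holds its last target. There are 200 camera calls.

## Working session

There is one attempt and no reset: what is moved stays moved. The work goes in short steps, Python scripts to look and compute and a tool call to move; the robot and the scene stay as the last step left them, time stands still between calls to the robot, and variables do not carry over. Pictures are saved under pics/ and viewed, at most 10 in all, crops included, and the job is handed in when it is done.

Besides the shell and the picture viewer there is one more tool, called after "Emit:" as a command line: name --pt "numbers of a row" for each row, then --argument value for the rest. play_rows: Moves the arm, as the interface text tells. Its arguments: {"type":"object","properties":{"rows":{"type":"array"},"squeeze":{"type":"number"}},"required":["rows"]}

```bash
mkdir -p pics; ls; python3 - <<'E'
from cell import robot, optics
import cv2,numpy as np
for n in("scene","top"):
    im,d=optics.read_camera(n); cv2.imwrite(f"pics/{n}0.png",im[...,::-1]); np.savez(f"{n}0.npz",im=im,d=d)
    print(n,optics.camera_model(n))
print(robot.observe())
E
```

```text
pics
scene {'fx': 500.0902241132899, 'fy': 500.0902241132899, 'cx': 271.5773356610028, 'cy': 211.27494797509436, 'origin': array([-0.08878702, -0.4822968 ,  0.68124406]), 'rotation': array([ 0.94344966, -0.01412189, -0.92892156])}
top {'fx': 471.18175566184044, 'fy': 471.18175566184044, 'cx': 276.52819081389873, 'cy': 213.5241067144718, 'origin': array([0.37313523, 0.03065037, 1.16769409]), 'rotation': array([ 2.19189023e-01,  8.27296821e-05, -1.54198171e+00])}
{'time': 0.1, 'qpos': array([ 1.11298490e+00,  3.42664537e-01,  1.52490744e+00, -3.98467318e-07,
        1.27541989e+00, -1.45991825e-01]), 'qvel': array([ 0.00174844, -0.00155501, -0.00187318,  0.00098149,  0.00041898,
        0.0021809 ]), 'joint_efforts': array([ 3.26020388e-03, -4.32003665e+01, -2.44696087e+01,  7.21984240e-02,
        5.25356876e-02, -6.88170212e-05]), 'tool_pos': array([0.16088841, 0.49938311, 0.24311339]), 'tool_rot': array([-3.14020827e+00, -2.03171729e-04,  2.82977303e+00]), 'contact_force': array([-0.21626668, -0.34251738,  0.38237288]), 'torque': array([-0.01090171, -0.03410856,  0.02784732]), 'grip_force': 0.0, 'opening': 0.09190366100200091}
```

View pics/top0.png

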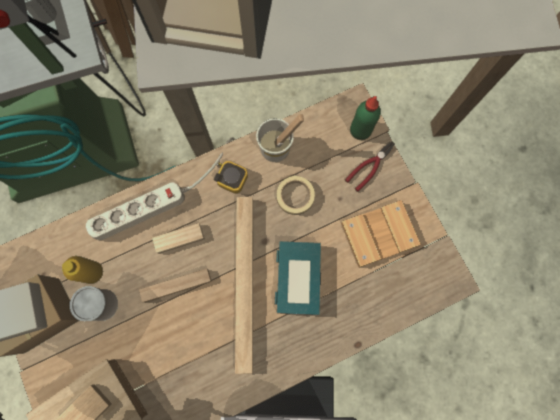

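View pics/scene0.png

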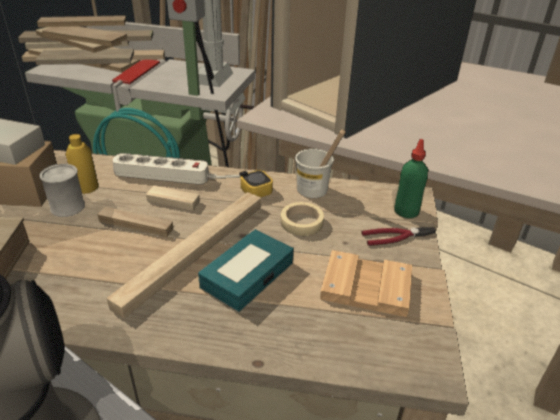

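The top view shows the strip (about 175,286), rail (178,238), batten (244,285), case (299,278) and board (382,233). The scene view shows the same layout, with pliers, a bottle and a charger strip behind. Next I measure by height and contours.

```bash
cat > h.py <<'E'
import numpy as np,cv2
from scipy.spatial.transform import Rotation as Ro
from cell import robot, optics
def cam(n):
    m=optics.camera_model(n); return m,Ro.from_euler('xyz',m['rotation']).as_matrix()
def rays(n,uv):
    m,R=cam(n); uv=np.asarray(uv,float).reshape(-1,2)
    d=np.c_[(uv[:,0]-m['cx'])/m['fx'],-(uv[:,1]-m['cy'])/m['fy'],-np.ones(len(uv))]
    return m['origin'],d@R.T
def onplane(n,uv,z):
    o,d=rays(n,uv); return o+d*((z-o[2])/d[:,2])[:,None]
def proj(n,P):
    m,R=cam(n); p=(np.asarray(P,float).reshape(-1,3)-m['origin'])@R
    return np.c_[m['cx']+m['fx']*p[:,0]/-p[:,2], m['cy']-m['fy']*p[:,1]/-p[:,2]]
def cloud(n,d):
    v,u=np.mgrid[:420,:560]; o,r=rays(n,np.c_[u.ravel(),v.ravel()])
    return (o+r*d.reshape(-1,1)).reshape(420,560,3)
E
python3 - <<'E'
from h import *
for n in("top","scene"):
    f=np.load(f"{n}0.npz"); P=cloud(n,f['d']); z=P[...,2]
    b=(f['d']>0)&(P[...,0]>.3)&(P[...,0]<.6)&(abs(z)<.008)&(abs(P[...,1])<.4)
    print(n,'bench z',np.median(z[b]),z[b].std())
    m=((z>.011)&(z<.2)&(f['d']>0)&(P[...,0]>.1)&(P[...,0]<.9)&(abs(P[...,1])<.62)).astype(np.uint8)
    k,l,s,c=cv2.connectedComponentsWithStats(m)
    for i in range(1,k):
        if s[i,4]<150: continue
        q=P[l==i]; h=np.percentile(q[:,2],[50,90])
        r=cv2.minAreaRect((q[:,:2]*1000).astype(np.float32))
        print(np.round(c[i]),s[i,4],'h',np.round(h*1000,1),'rect',np.round(r[0],1),np.round(r[1],1),round(r[2],1))
im=np.load("top0.npz")['im']
cv2.imwrite("pics/crop1.png",np.hstack([cv2.resize(im[215:310,130:225],(400,400),interpolation=cv2.INTER_CUBIC),cv2.resize(im[185:280,335:430],(400,400),interpolation=cv2.INTER_CUBIC)])[...,::-1])
E
```

```text
top bench z 0.0006055036003302927 0.0022703162954843285
[365. 118.] 881 h [117.5 162.8] rect [ 861.3 -173.6] [59.3 51.7] 60.9
[277. 137.] 1380 h [ 59.  127.9] rect [811.5  44.6] [ 89.8 102.2] 48.2
[376. 162.] 264 h [13.4 16.2] rect [ 766.7 -205.4] [ 30.7 160.1] 55.6
[231. 176.] 748 h [36.2 39.9] rect [723.5 163.4] [87.6 66. ] 68.1
[138. 209.] 2422 h [38.7 43.8] rect [649.4 342.8] [ 56.  350.1] 28.3
[295. 194.] 562 h [24.4 27.3] rect [679.6  -8.1] [95.9 92.9] 1.6
[244. 286.] 3041 h [30.5 33.2] rect [458.1 112. ] [420.   40.5] 2.2
[380. 233.] 3124 h [23.9 27.5] rect [ 587.4 -219.7] [120.1 161.7] 21.5
[178. 238.] 820 h [22.2 25. ] rect [560.8 280.7] [ 41.4 120.3] 19.7
[298. 278.] 3099 h [41.7 44.5] rect [471.2 -17.5] [170.9 107.3] 0.1
[ 81. 269.] 877 h [104.8 137.9] rect [470.8 487.2] [53.2 57.8] 66.2
[175. 285.] 979 h [22.1 24.8] rect [445.  278.9] [ 32.7 170. ] 19.1
[ 47. 311.] 5672 h [108.7 161.9] rect [391.5 540.3] [140.9 235.7] 23.7
[ 93. 398.] 4180 h [63.9 87.6] rect [151.4 448.9] [153.7 207.3] 36.3
scene bench z -0.0008753673809779317 0.0017075343948537876
[ 43. 169.] 6274 h [ 88.6 154.2] rect [396.3 522.6] [146.5 195.5] 24.8
[315. 168.] 1573 h [ 67.8 110.8] rect [800.5  44.1] [106.7  88.2] 63.9
[412. 182.] 1605 h [ 91.8 154.1] rect [ 850.8 -178.5] [42.7 59.3] 15.5
[183. 220.] 6286 h [28.8 38.7] rect [544.3 186.4] [539.6 378.4] 50.0
[172. 196.] 648 h [20.1 22.1] rect [558.1 281.5] [ 44.9 121.7] 19.1
[302. 217.] 679 h [21.6 24.1] rect [676.1  -7. ] [96.3 96.7] 60.4
[135. 219.] 901 h [20.3 22. ] rect [442.5 279.7] [ 38.3 173.7] 18.9
[ 11. 240.] 1127 h [47.8 63. ] rect [222.8 381.9] [133.2  43.8] 55.4
[246. 267.] 4114 h [39.6 41.4] rect [468.1 -19.2] [106.6 173.7] 89.2
[368. 282.] 3941 h [22.3 24.4] rect [ 584.8 -218.5] [125. 160.] 21.6
```

View pics/crop1.png

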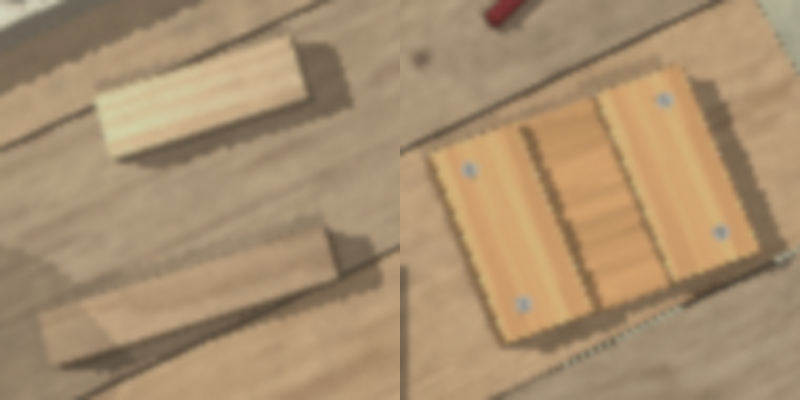

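The crops agree with the given sizes: strip 33x170 at (444,279) mm, 19°; rail 41x120 at (560,281), 19.5°; board 120x160 at (586,-219), yaw 21.5°. I'll start moving and check positions relative to each other later.

```bash
cat >> h.py <<'E'
def shift(p,yaw_deg,obs=None):
    "tool shift (cm) and turn vector from the measured pose to world p, tool down at yaw"
    s=robot.observe(); R=Ro.from_euler('xyz',s['tool_rot'])
    t=R.inv().apply(np.array(p)-s['tool_pos'])*100
    w=(R.inv()*Ro.from_euler('xyz',[np.pi,0,np.radians(yaw_deg)])).as_rotvec()
    print('shift cm',np.round(t,2),'turn',np.round(w,3),'| at',np.round(s['tool_pos'],4),np.round(np.degrees(s['tool_rot']),2),'F',np.round(s['contact_force'],1),'open',round(s['opening'],4),'grip',round(s['grip_force'],1),'t',round(s['time'],2))
E
python3 -c "
from h import *
shift([.444,.279,.10],109.1)"
```

```text
shift cm [-33.71 -12.27  14.32] turn [-0.001  0.     0.926] | at [0.1609 0.4994 0.2431] [-1.7992e+02 -1.0000e-02  1.6213e+02] F [-0.2 -0.3  0.4] open 0.0919 grip 0.0 t 0.1
```

Emit:
play_rows --pt "-3 -1.1 1 0 0 0.09 0.8" --pt "-7 -2.5 2.5 0 0 0.2 0.8" --pt "-11 -4 4.5 0 0 0.32 0.8" --pt "-15 -5.5 6 0 0 0.43 0.8" --pt "-19 -7 8 0 0 0.54 0.8" --pt "-23 -8.4 10 0 0 0.65 0.8" --pt "-27 -9.8 11.5 0 0 0.76 0.8" --pt "-30.5 -11.1 13 0 0 0.85 0.8" --pt "-33 -12 14 0 0 0.91 0.8" --pt "-33.7 -12.3 14.3 0 0 0.926 0.8" --pt "-33.7 -12.3 14.3 0 0 0.926 0.8" --pt "-33.7 -12.3 14.3 0 0 0.926 0.8" --pt "-33.7 -12.3 14.3 0 0 0.926 0.8" --squeeze 20

```text
time: 1.4
tool_pos: [0.4432, 0.2803, 0.1013]
tool_rot: [3.141, -0.0, 1.906]
contact_force: [0.8, 0.2, 0.4]
opening: 0.0734
grip_force: 0.0
```

```bash
python3 -c "
from h import *
shift([.444,.279,.019],109.1)"
```

```text
shift cm [-0.15  0.03  8.23] turn [ 0.001 -0.     0.002] | at [0.4432 0.2803 0.1013] [ 1.7997e+02 -2.0000e-02  1.0921e+02] F [0.8 0.2 0.4] open 0.0734 grip 0.0 t 1.4
```

Emit:
play_rows --pt "-0.1 0 2 0 0 0 0.8" --pt "-0.1 0 4 0 0 0 0.8" --pt "-0.1 0 6 0 0 0 0.8" --pt "-0.1 0 7.4 0 0 0 0.8" --pt "-0.1 0 8.1 0 0 0 0.8" --pt "-0.1 0 8.1 0 0 0 0.8" --pt "-0.1 0 8.1 0 0 0 0.2" --pt "-0.1 0 8.1 0 0 0 0.2" --pt "-0.1 0 8.1 0 0 0 0.2" --pt "-0.1 0 8.1 0 0 0 0.2" --pt "-0.1 0 8.1 0 0 0 0.2" --pt "-0.1 0 8.1 0 0 0 0.2" --squeeze 20

```text
time: 2.6
tool_pos: [0.4445, 0.2784, 0.0199]
tool_rot: [3.141, -0.0, 1.904]
contact_force: [-0.1, -0.6, 1.6]
opening: 0.0316
grip_force: 20.0
```

Emit:
play_rows --pt "0 0 -1 0 0 0 0.2" --pt "0 0 -3 0 0 0 0.2" --pt "0 0 -5.5 0 0 0 0.2" --pt "0 0 -8 0 0 0 0.2" --pt "0 0 -9 0 0 0 0.2" --pt "0 0 -9 0 0 0 0.2"

```text
time: 3.2
tool_pos: [0.4452, 0.2787, 0.1113]
tool_rot: [3.138, -0.0, 1.904]
contact_force: [0.4, -0.5, -1.0]
opening: 0.0321
grip_force: 20.0
```

```bash
python3 -c "
from h import *
shift([.4857,-.2588,.11],111.5)
print(proj('top',[[.4857,-.2588,0],[.47,-.35,0]]))"
```

```text
shift cm [-52.12 -13.74   0.06] turn [ 0.003 -0.    -0.042] | at [0.4452 0.2787 0.1113] [ 1.7981e+02 -2.0000e-02  1.0908e+02] F [ 0.4 -0.5 -1. ] open 0.0321 grip 20.0 t 3.2
[[395.16421198 275.22350731]
 [432.46956407 282.70926911]]
```

Emit:
play_rows --pt "-2 -0.5 0 0 0 0 0.2" --pt "-5 -1.3 0 0 0 0 0.2" --pt "-9 -2.4 0 0 0 -0.01 0.2" --pt "-13 -3.4 0 0 0 -0.01 0.2" --pt "-17 -4.5 0 0 0 -0.02 0.2" --pt "-21 -5.5 0 0 0 -0.02 0.2" --pt "-25 -6.6 0 0 0 -0.02 0.2" --pt "-29 -7.6 0 0 0 -0.03 0.2" --pt "-33 -8.7 0 0 0 -0.03 0.2" --pt "-37 -9.8 0 0 0 -0.04 0.2" --pt "-41 -10.8 0 0 0 -0.04 0.2" --pt "-45 -11.9 0 0 0 -0.04 0.2" --pt "-48.5 -12.8 0 0 0 -0.04 0.2" --pt "-51 -13.5 0 0 0 -0.04 0.2" --pt "-52.1 -13.7 0 0 0 -0.04 0.2" --pt "-52.1 -13.7 0 0 0 -0.04 0.2" --pt "-52.1 -13.7 0 0 0 -0.04 0.2" --pt "-52.1 -13.7 0 0 0 -0.04 0.2" --pt "-52.1 -13.7 0 0 0 -0.04 0.2"

```text
time: 5.1
tool_pos: [0.4853, -0.2575, 0.1097]
tool_rot: [-3.142, -0.0, 1.945]
contact_force: [-0.0, 0.6, -0.1]
opening: 0.0319
grip_force: 20.0
```

```bash
python3 -c "
from h import *
shift([.4857,-.2588,.020],111.5)
im,d=optics.read_camera('top');cv2.imwrite('pics/top1.png',im[...,::-1])"
```

```text
shift cm [-0.14 -0.01  8.97] turn [-0.    -0.    -0.001] | at [ 0.4853 -0.2575  0.1097] [-1.8000e+02 -3.0000e-02  1.1146e+02] F [-0.   0.6 -0.1] open 0.0319 grip 20.0 t 5.1
```

View pics/top1.png

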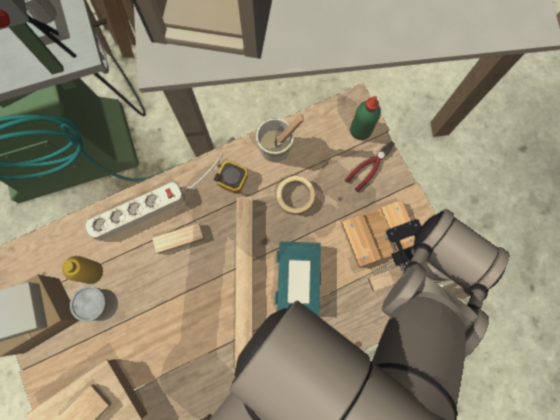

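The top view shows the strip held just on the robot side of the board (end at about 385,282), clear of the case, and the rest of the bench undisturbed. Lowering it with a gap.

Emit:
play_rows --pt "-0.1 0 2 0 0 0 0.2" --pt "-0.1 0 4 0 0 0 0.2" --pt "-0.1 0 6 0 0 0 0.2" --pt "-0.1 0 7.5 0 0 0 0.2" --pt "-0.1 0 8.4 0 0 0 0.2" --pt "-0.1 0 8.9 0 0 0 0.2" --pt "-0.1 0 8.9 0 0 0 0.2" --pt "-0.1 0 8.9 0 0 0 0.2"

```text
time: 5.95
tool_pos: [0.486, -0.2599, 0.0213]
tool_rot: [3.141, 0.001, 1.944]
contact_force: [0.4, 0.7, -0.3]
opening: 0.0318
grip_force: 20.0
```

Emit:
play_rows --pt "0 0 0 0 0 0 0.45" --pt "0 0 0 0 0 0 0.45" --pt "0 0 0 0 0 0 0.45" --pt "0 0 -2 0 0 0 0.45" --pt "0 0 -4 0 0 0 0.45" --pt "0 0 -6 0 0 0 0.45" --pt "0 0 -6 0 0 0 0.45"

```text
time: 6.65
tool_pos: [0.487, -0.2608, 0.0833]
tool_rot: [3.139, 0.004, 1.944]
contact_force: [0.0, -0.2, -0.3]
opening: 0.0412
grip_force: 0.0
```

```bash
python3 -c "
from h import *
a=np.radians(21.5);u=np.array([np.cos(a),np.sin(a)])
c=np.array([.5862,-.2192])
p=c-u*(.108+.016+.0095+.025); print(p)
shift([*p,.08],21.5)"
```

```text
[ 0.43872882 -0.27729044]
shift cm [ 0.22 -5.1   0.31] turn [6.000e-03 1.000e-03 1.569e+00] | at [ 0.487  -0.2608  0.0833] [179.83   0.26 111.37] F [ 0.  -0.2 -0.3] open 0.0412 grip 0.0 t 6.65
```

Emit:
play_rows --pt "0 -1 0 0 0 0.13 0.5" --pt "0 -2 0 0 0 0.27 0.5" --pt "0 -3 0 0 0 0.41 0.5" --pt "0 -4 0 0 0 0.55 0.5" --pt "0.1 -5 0 0 0 0.69 0.5" --pt "0.2 -5.1 0 0 0 0.83 0.7" --pt "0.2 -5.1 0 0 0 0.97 0.9" --pt "0.2 -5.1 0 0 0 1.11 1" --pt "0.2 -5.1 0 0 0 1.25 1" --pt "0.2 -5.1 0 0 0 1.39 1" --pt "0.2 -5.1 0 0 0 1.5 1" --pt "0.2 -5.1 0 0 0 1.57 1" --pt "0.2 -5.1 0 0 0 1.57 1" --pt "0.2 -5.1 0 0 0 1.57 1" --pt "0.2 -5.1 0 0 0 1.57 1" --pt "0.2 -5.1 0 0 0 1.57 1"

```text
time: 8.25
tool_pos: [0.4373, -0.2765, 0.0805]
tool_rot: [-3.141, 0.0, 0.375]
contact_force: [-0.9, 1.0, 0.6]
opening: 0.0917
grip_force: 0.0
```

```bash
python3 -c "
from h import *
shift([.4387,-.2773,.025],21.5)
for n in('top','scene'):
    im,d=optics.read_camera(n);np.savez(n+'1.npz',im=im,d=d);cv2.imwrite('pics/%s2.png'%n,im[...,::-1])"
```

```text
shift cm [0.1  0.13 5.55] turn [-0.     0.    -0.001] | at [ 0.4373 -0.2765  0.0805] [-179.99    0.     21.47] F [-0.9  1.   0.6] open 0.0917 grip 0.0 t 8.25
```

View pics/scene2.png

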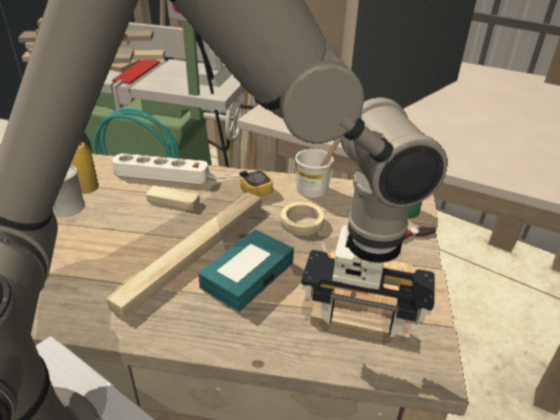

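The scene view shows the open gripper behind the strip, squared to it. I'll lower it and push.

Emit:
play_rows --pt "0.1 0.1 2 0 0 0 1" --pt "0.1 0.1 4 0 0 0 1" --pt "0.1 0.1 5 0 0 0 1" --pt "0.1 0.1 5.5 0 0 0 1" --pt "0.1 0.1 5.5 0 0 0 1" --pt "0.8 0.1 5.5 0 0 0 1" --pt "1.6 0.1 5.5 0 0 0 1" --pt "2.2 0.1 5.5 0 0 0 1" --pt "2.6 0.1 5.5 0 0 0 1" --pt "3 0.1 5.5 0 0 0 1" --pt "3.4 0.1 5.5 0 0 0 1" --pt "3.8 0.1 5.5 0 0 0 1" --pt "4.2 0.1 5.5 0 0 0 1" --pt "4.5 0.1 5.5 0 0 0 1" --pt "4.8 0.1 5.5 0 0 0 1" --pt "5.1 0.1 5.5 0 0 0 1" --pt "5.3 0.1 5.5 0 0 0 1" --pt "5.3 0.1 5.5 0 0 0 1"

```text
time: 10.15
tool_pos: [0.4874, -0.258, 0.0257]
tool_rot: [3.142, -0.0, 0.374]
contact_force: [-0.3, 0.4, -0.8]
opening: 0.0917
grip_force: 0.0
```

Emit:
play_rows --pt "0.1 0 0 0 0 0 1" --pt "0.2 0 0 0 0 0 1" --pt "0.3 0 0 0 0 0 1" --pt "0.3 0 0 0 0 0 1"

```text
time: 10.55
tool_pos: [0.49, -0.2569, 0.0257]
tool_rot: [-3.142, -0.0, 0.374]
contact_force: [0.1, 0.0, 0.8]
opening: 0.0913
grip_force: 0.0
```

Emit:
play_rows --pt "0.05 0 0 0 0 0 1" --pt "0.1 0 0 0 0 0 1" --pt "0.1 0 0 0 0 0 1"

```text
time: 10.85
tool_pos: [0.4908, -0.2566, 0.0257]
tool_rot: [3.142, -0.0, 0.374]
contact_force: [-1.1, 0.3, -0.5]
opening: 0.0916
grip_force: 0.0
```

Emit:
play_rows --pt "0.05 0 0 0 0 0 1" --pt "0.1 0 0 0 0 0 1" --pt "0.1 0 0 0 0 0 1"

```text
time: 11.15
tool_pos: [0.4913, -0.2564, 0.0257]
tool_rot: [-3.141, 0.001, 0.374]
contact_force: [-3.1, -2.6, 1.7]
opening: 0.0921
grip_force: 1.8
```

Emit:
play_rows --pt "0.05 0 0 0 0 0 1" --pt "0.1 0 0 0 0 0 1" --pt "0.1 0 0 0 0 0 1"

```text
time: 11.45
tool_pos: [0.4914, -0.2564, 0.0257]
tool_rot: [-3.141, 0.002, 0.374]
contact_force: [-8.7, -3.8, 4.3]
opening: 0.0916
grip_force: 4.3
```

Emit:
play_rows --pt "0.05 0 0 0 0 0 1" --pt "0.05 0 0 0 0 0 1"

```text
time: 11.65
tool_pos: [0.4914, -0.2563, 0.0257]
tool_rot: [-3.141, 0.003, 0.374]
contact_force: [-10.3, -5.4, 4.7]
opening: 0.0915
grip_force: 5.4
```

Emit:
play_rows --pt "-1 0 0 0 0 0 1" --pt "-2.5 0 0 0 0 0 1" --pt "-3 0 -2 0 0 0 1" --pt "-3 0 -6 0 0 0 1" --pt "-3 0 -10 0 0 0 1" --pt "-3 0 -10 0 0 0 1"

```text
time: 12.25
tool_pos: [0.4671, -0.2687, 0.1308]
tool_rot: [3.133, -0.006, 0.373]
contact_force: [0.1, -0.2, -0.5]
opening: 0.0916
grip_force: 0.0
```

```bash
python3 -c "
from h import *
shift([.560,.281,.125],109.5)"
```

```text
shift cm [ 28.7  -47.8    0.33] turn [ 0.011  0.002 -1.538] | at [ 0.4671 -0.2687  0.1308] [179.51  -0.33  21.39] F [ 0.1 -0.2 -0.5] open 0.0916 grip 0.0 t 12.25
```

Emit:
play_rows --pt "1 -1.6 0 0 0 -0.05 1" --pt "3 -5 0 0 0 -0.16 1" --pt "5.1 -8.5 0 0 0 -0.27 1" --pt "7.2 -12 0 0 0 -0.38 1" --pt "9.3 -15.5 0 0 0 -0.5 1" --pt "11.4 -19 0 0 0 -0.61 1" --pt "13.5 -22.5 0 0 0 -0.72 1" --pt "15.6 -26 0 0 0 -0.84 1" --pt "17.7 -29.5 0 0 0 -0.95 1" --pt "19.8 -33 0 0 0 -1.06 0.9" --pt "21.9 -36.5 0 0 0 -1.17 0.9" --pt "24 -40 0 0 0 -1.29 0.9" --pt "26 -43.3 0 0 0 -1.4 0.9" --pt "27.7 -46.2 0 0 0 -1.49 0.9" --pt "28.7 -47.8 0 0 0 -1.54 0.9" --pt "28.7 -47.8 0 0 0 -1.54 0.9" --pt "28.7 -47.8 0 0 0 -1.54 0.9" --pt "28.7 -47.8 0 0 0 -1.54 0.9"

```text
time: 14.05
tool_pos: [0.5576, 0.2818, 0.1253]
tool_rot: [-3.141, 0.0, 1.912]
contact_force: [-0.2, 0.3, -0.5]
opening: 0.0824
grip_force: 0.0
```

```bash
python3 - <<'E'
from h import *
shift([.560,.281,.019],109.6)
I,D=[],[]
for i in range(3):
    im,d=optics.read_camera('top');D.append(d)
np.savez('top3.npz',im=im,d=np.median(D,0))
im2,d2=optics.read_camera('scene'); np.savez('scene3.npz',im=im2,d=d2)
c=np.hstack([cv2.resize(im[190:305,330:445],(400,400),interpolation=cv2.INTER_CUBIC),cv2.resize(im2[230:330,310:430],(480,400),interpolation=cv2.INTER_CUBIC)])
cv2.imwrite('pics/crop3.png',c[:,:800,::-1])
E
```

```text
shift cm [-0.15  0.21 10.63] turn [-0.001  0.    -0.001] | at [0.5576 0.2818 0.1253] [-1.7994e+02  1.0000e-02  1.0954e+02] F [-0.2  0.3 -0.5] open 0.0824 grip 0.0 t 14.05
```

View pics/crop3.png

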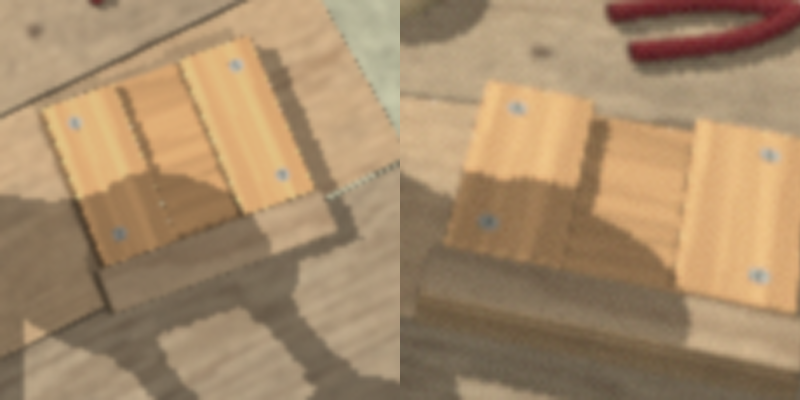

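The strip is flush along the near edge with no gap (crop left, seam from 103,268 to 318,190) and looks a few mm off towards the right end. I'll measure its centring.

```bash
python3 - <<'E'
from h import *
def pts(n,k):
    f=np.load(f"{n}{k}.npz"); P=cloud(n,f['d']); q=P[(P[...,2]>.011)&(P[...,2]<.035)&(f['d']>0)]
    return q
for n in('top','scene'):
    a=np.radians(21.5);u=np.array([np.cos(a),np.sin(a)]);v=np.array([-u[1],u[0]])
    c=np.array([.5858,-.2192])
    for k in(0,3):
        q=pts(n,k); q=q[(abs((q[:,:2]-c)@u)<.13)&(abs((q[:,:2]-c)@v)<.12)]
        x=(q[:,:2]-c)@u;y=(q[:,:2]-c)@v
        out=[]
        for lo,hi in((-.088,-.066),(-.055,0),(0,.055)):
            m=(x>lo)&(x<hi)
            if m.sum()<50: out.append(None);continue
            # extreme y per slice
            e=[(y[m&(abs(x-s)<.0025)].min(),y[m&(abs(x-s)<.0025)].max()) for s in np.arange(lo+.003,hi-.002,.004) if (m&(abs(x-s)<.0025)).sum()>5]
            out.append(np.round(np.median(e,0)*1000,1))
        e=[x[abs(y-s)<.0025] for s in np.arange(-.07,.071,.005)]
        print(n,k,'y-extents strip/near/far',out,'x ext',np.round(np.median([i.min() for i in e])*1000,1),np.round(np.median([i.max() for i in e])*1000,1))
        sl=np.array([(s,i.max()) for s,i in zip(np.arange(-.07,.071,.005),e)]); print('  far edge slope deg',np.degrees(np.polyfit(sl[:,0],sl[:,1],1)[0]).round(2))
        m=(abs(x)<.055); s=[(xx,y[abs(x-xx)<.0025].min(),y[abs(x-xx)<.0025].max()) for xx in np.arange(-.05,.051,.005)]; s=np.array(s)
        print('  side slopes',np.degrees(np.polyfit(s[:,0],s[:,1:],1)[0]).round(2))
E
```

```text
top 0 y-extents strip/near/far [None, array([-80.7,  79.1]), array([-80.9,  79. ])] x ext -58.3 60.9
  far edge slope deg 1.13
  side slopes [-0.3  -0.19]
top 3 y-extents strip/near/far [array([-84.8,  84.7]), array([-80.3,  79. ]), array([-80.2,  78.8])] x ext -90.1 60.9
  far edge slope deg 0.66
  side slopes [-0.41 -0.15]
scene 0 y-extents strip/near/far [None, array([-78.3,  80.5]), array([-78.2,  80.5])] x ext -61.6 59.5
  far edge slope deg -0.77
  side slopes [0.17 0.15]
scene 3 y-extents strip/near/far [array([-82.3,  86.5]), array([-78.3,  80.3]), array([-78.,  80.])] x ext -93.4 59.4
  far edge slope deg -0.04
  side slopes [ 0.17 -0.09]
```

Strip is centred to about 1 mm, flush; the board pose is confirmed at (585.8, -219.2) mm, yaw 21.5°. Next, the rail.

Emit:
play_rows --pt "-0.1 0.2 2 0 0 0 0.7" --pt "-0.1 0.2 4 0 0 0 0.7" --pt "-0.1 0.2 6 0 0 0 0.7" --pt "-0.1 0.2 8 0 0 0 0.7" --pt "-0.1 0.2 9.6 0 0 0 0.7" --pt "-0.1 0.2 10.5 0 0 0 0.7" --pt "-0.1 0.2 10.5 0 0 0 0.7" --pt "-0.1 0.2 10.5 0 0 0 0.3" --pt "-0.1 0.2 10.5 0 0 0 0.3" --pt "-0.1 0.2 10.5 0 0 0 0.3" --pt "-0.1 0.2 10.5 0 0 0 0.3" --pt "-0.1 0.2 10.5 0 0 0 0.3" --squeeze 25

```text
time: 15.45
tool_pos: [0.5605, 0.2831, 0.0216]
tool_rot: [3.14, -0.0, 1.914]
contact_force: [-1.5, -0.2, 3.8]
opening: 0.04
grip_force: 25.0
```

Emit:
play_rows --pt "0 0 -1 0 0 0 0.3" --pt "0 0 -3 0 0 0 0.3" --pt "0 0 -6 0 0 0 0.3" --pt "0 0 -9 0 0 0 0.3" --pt "0 0 -11 0 0 0 0.3" --pt "0 0 -11 0 0 0 0.3" --pt "0 0 -11 0 0 0 0.3" --pt "0 0 -11 0 0 0 0.3"

```text
time: 16.25
tool_pos: [0.5592, 0.2825, 0.1292]
tool_rot: [-3.139, -0.0, 1.914]
contact_force: [0.2, -0.4, -0.4]
opening: 0.04
grip_force: 25.0
```

```bash
python3 -c "
from h import *
shift([.5858,-.2192,.13],21.5)"
```

```text
shift cm [-4.815e+01 -1.437e+01 -4.000e-02] turn [-0.002  0.002  1.539] | at [0.5592 0.2825 0.1292] [-179.84   -0.    109.65] F [ 0.2 -0.4 -0.4] open 0.04 grip 25.0 t 16.25
```

Emit:
play_rows --pt "-1 -0.3 0 0 0 0.04 0.3" --pt "-3 -0.9 0 0 0 0.1 0.3" --pt "-6 -1.8 0 0 0 0.2 0.3" --pt "-9.5 -2.8 0 0 0 0.31 0.3" --pt "-13 -3.9 0 0 0 0.42 0.3" --pt "-16.5 -4.9 0 0 0 0.53 0.3" --pt "-20 -6 0 0 0 0.64 0.3" --pt "-23.5 -7 0 0 0 0.75 0.3" --pt "-27 -8 0 0 0 0.87 0.3" --pt "-30.5 -9.1 0 0 0 0.98 0.3" --pt "-34 -10.1 0 0 0 1.09 0.3" --pt "-37.5 -11.2 0 0 0 1.2 0.3" --pt "-41 -12.2 0 0 0 1.31 0.3" --pt "-44 -13.1 0 0 0 1.41 0.3" --pt "-46.5 -13.9 0 0 0 1.49 0.3" --pt "-48 -14.3 0 0 0 1.53 0.3" --pt "-48.2 -14.4 0 0 0 1.54 0.3" --pt "-48.2 -14.4 0 0 0 1.54 0.3" --pt "-48.2 -14.4 0 0 0 1.54 0.3" --pt "-48.2 -14.4 0 0 0 1.54 0.3"

```text
time: 18.25
tool_pos: [0.5866, -0.2181, 0.1307]
tool_rot: [-3.141, 0.0, 0.376]
contact_force: [-0.2, -0.2, 0.4]
opening: 0.0396
grip_force: 25.0
```

```bash
python3 -c "
from h import *
shift([.5858,-.2192,.065],21.5)
for n in('top','scene'):
    im,d=optics.read_camera(n);np.savez(n+'4.npz',im=im,d=d);
    a=im[180:300,330:450] if n=='top' else im[190:330,290:450]
    cv2.imwrite('pics/%s4.png'%n,cv2.resize(a,None,fx=4,fy=4,interpolation=cv2.INTER_CUBIC)[...,::-1])
shift([.5858,-.2192,.065],21.5)"
```

```text
shift cm [-0.11  0.07  6.57] turn [-0.     0.     0.001] | at [ 0.5866 -0.2181  0.1307] [-179.97    0.     21.53] F [-0.2 -0.2  0.4] open 0.0396 grip 25.0 t 18.25
shift cm [-0.11  0.04  6.59] turn [-0. -0.  0.] | at [ 0.5867 -0.2185  0.1309] [-1.800e+02 -1.000e-02  2.151e+01] F [ 0.4 -0.1 -0.6] open 0.0396 grip 25.0 t 18.35
```

View pics/scene4.png

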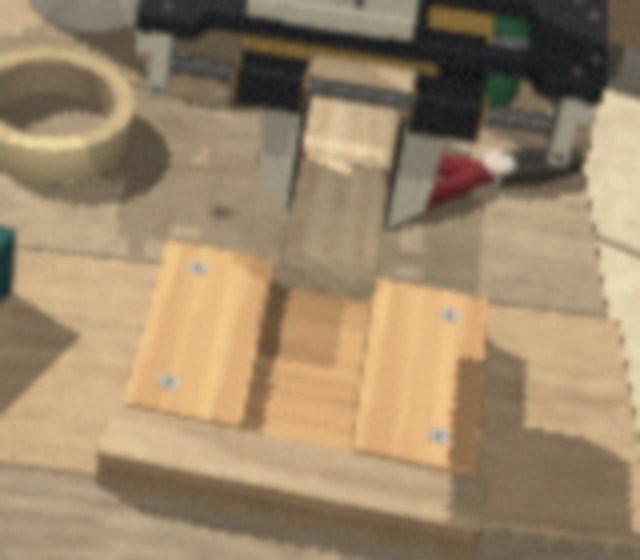

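The scene crop shows the rail held level over the groove, its near end at about (330,280) in the crop and the fingers beside it; the strip is still flush. I'll measure the rail in the hand before the final lowering.

```bash
cat > m.py <<'E'
from h import *
import sys
k=sys.argv[1]; zt=float(sys.argv[2])   # expected rail top z
a=np.radians(21.5);u=np.array([np.cos(a),np.sin(a)]);v=np.array([-u[1],u[0]]);c=np.array([.5858,-.2192])
for n in('top','scene'):
    f=np.load(f"{n}{k}.npz"); P=cloud(n,f['d']); x=(P[...,:2]-c)@u; y=(P[...,:2]-c)@v; z=P[...,2]
    m=(abs(z-zt)<.006)&(abs(y)<.028)&(x<-.015)&(x>-.08)&(f['d']>0)
    if m.sum()<60: print(n,'few',m.sum()); continue
    A=np.c_[x[m],y[m],np.ones(m.sum())]; s=np.linalg.lstsq(A,z[m],rcond=None)[0]
    print(n,m.sum(),'tilt deg',np.degrees(s[:2]).round(2),'top z',np.median(z[m]).round(4),'x',np.percentile(x[m],[0.5,99]).round(4))
    e=np.array([(s_,y[m&(abs(x-s_)<.003)].min(),y[m&(abs(x-s_)<.003)].max()) for s_ in np.arange(-.055,-.02,.004) if (m&(abs(x-s_)<.003)).sum()>5])
    print('  y ext',np.median(e[:,1:],0).round(4),'slopes',np.degrees(np.polyfit(e[:,0],e[:,1:],1)[0]).round(2))
    xe=[x[m&(abs(y-s_)<.0025)].min() for s_ in np.arange(-.015,.016,.005) if (m&(abs(y-s_)<.0025)).any()]; print('  near end x',np.median(xe).round(4))
E
python3 m.py 4 .132
```

```text
top few 0
scene 425 tilt deg [1.52 0.31] top z 0.1303 x [-0.0609 -0.0157]
  y ext [-0.0191  0.0201] slopes [ 1.12 -0.54]
  near end x -0.0605
```

View pics/top4.png

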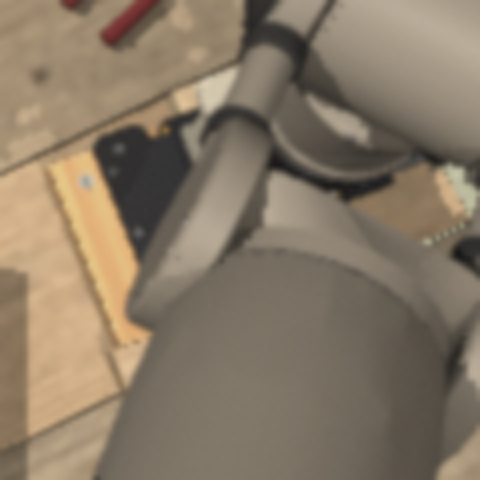

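The top view is blocked by the arm, so I rely on the scene camera: the rail is centred to about 1 mm. It was raised 11.0 cm from the bench, so lowering it 7.6 cm leaves its underside at 34 mm.

Emit:
play_rows --pt "-0.1 0.05 0.5 0 0 0 0.3" --pt "-0.1 0.05 1.5 0 0 0 0.3" --pt "-0.1 0.05 2.5 0 0 0 0.3" --pt "-0.1 0.05 3.5 0 0 0 0.3" --pt "-0.1 0.05 4.5 0 0 0 0.3" --pt "-0.1 0.05 5.5 0 0 0 0.3" --pt "-0.1 0.05 6.3 0 0 0 0.3" --pt "-0.1 0.05 6.9 0 0 0 0.3" --pt "-0.1 0.05 7.3 0 0 0 0.3" --pt "-0.1 0.05 7.5 0 0 0 0.3" --pt "-0.1 0.05 7.5 0 0 0 0.3" --pt "-0.1 0.05 7.5 0 0 0 0.3" --pt "-0.1 0.05 7.5 0 0 0 0.3" --pt "-0.1 0.05 7.5 0 0 0 0.3"

```text
time: 19.75
tool_pos: [0.5859, -0.2204, 0.056]
tool_rot: [3.141, -0.0, 0.374]
contact_force: [-0.3, -0.6, -1.2]
opening: 0.0396
grip_force: 25.0
```

```bash
python3 - <<'E'
from h import *
shift([.5858,-.2192,.0545],21.5)
D=[]
for i in range(8):
    im,d=optics.read_camera('scene');D.append(np.where(d>0,d,np.nan))
D=np.nan_to_num(np.nanmedian(D,0)); np.savez('scene5.npz',im=im,d=D); 
im2,d2=optics.read_camera('top'); np.savez('top5.npz',im=im2,d=d2)
shift([.5858,-.2192,.0545],21.5)
cv2.imwrite('pics/s5.png',cv2.resize(im[190:330,290:450],None,fx=4,fy=4,interpolation=cv2.INTER_CUBIC)[...,::-1])
P=cloud('scene',D);a=np.radians(21.5);u=np.array([np.cos(a),np.sin(a)]);v=np.array([-u[1],u[0]]);c=np.array([.5858,-.2192])
x=(P[...,:2]-c)@u; y=(P[...,:2]-c)@v; z=P[...,2]
for nm,m in(('rail',(abs(y)<.016)&(x<-.02)&(x>-.056)&(z>.045)&(z<.065)),('boardL',(y>.035)&(y<.075)&(abs(x)<.055)&(z<.03)&(z>.015)),('strip',(abs(y)<.08)&(x<-.066)&(x>-.088)&(abs(z-.022)<.006)),('bench',(x<-.11)&(x>-.15)&(abs(y)<.05))):
    A=np.c_[x[m],y[m],np.ones(m.sum())]; s=np.linalg.lstsq(A,z[m],rcond=None)[0]
    print(nm,m.sum(),'z',np.median(z[m]).round(4),'slope',np.degrees(s[:2]).round(2))
E
python3 m.py 5 .055
```

```text
shift cm [ 0.03 -0.11  0.15] turn [ 0.    -0.    -0.001] | at [ 0.5859 -0.2204  0.056 ] [ 1.7998e+02 -3.0000e-02  2.1420e+01] F [-0.3 -0.6 -1.2] open 0.0396 grip 25.0 t 19.75
shift cm [ 0.04 -0.1   0.12] turn [-0.    -0.    -0.001] | at [ 0.5858 -0.2203  0.0557] [-180.     -0.     21.42] F [-0.8  0.1 -0.6] open 0.0399 grip 25.0 t 20.2
rail 245 z 0.0555 slope [-0.03 -0.01]
boardL 791 z 0.0232 slope [-0.07  0.14]
strip 807 z 0.0213 slope [-0.07 -0.02]
bench 1888 z -0.0003 slope [414.63 228.84]
top few 0
scene 450 tilt deg [2.3  0.24] top z 0.0554 x [-0.0617 -0.0153]
  y ext [-0.0205  0.0181] slopes [-0.39 -0.1 ]
  near end x -0.0616
```

View pics/s5.png

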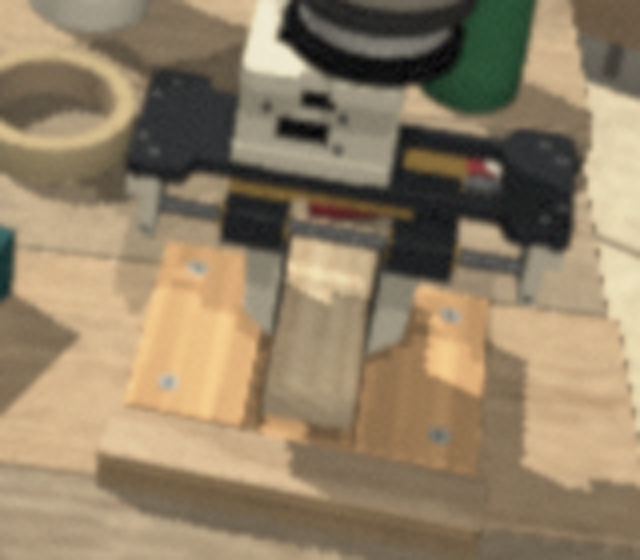

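The scene crop shows the rail level over the groove with an even gap to the board and its near end (about 310,430) over the board's near edge. By measurement it is level, 10.3 mm above the board, with x matched but about 1.6–2 mm off sideways. I'll trim that.

Emit:
play_rows --pt "0 -0.05 0 0 0 0 0.3" --pt "0 -0.1 0 0 0 0 0.3" --pt "0 -0.15 0 0 0 0 0.3" --pt "0 -0.17 0 0 0 0 0.3" --pt "0 -0.17 0 0 0 0 0.3" --pt "0 -0.17 0 0 0 0 0.3" --pt "0 -0.17 0 0 0 0 0.3" --pt "0 -0.17 0 0 0 0 0.3" --pt "0 -0.17 0 0 0 0 0.3" --pt "0 -0.17 0 0 0 0 0.3"

```text
time: 21.2
tool_pos: [0.5852, -0.2187, 0.0557]
tool_rot: [-3.142, -0.0, 0.374]
contact_force: [0.4, -0.0, -0.7]
opening: 0.0398
grip_force: 25.0
```

```bash
python3 - <<'E'
from h import *
D=[]
for i in range(8):
    im,d=optics.read_camera('scene');D.append(np.where(d>0,d,np.nan))
np.savez('scene6.npz',im=im,d=np.nan_to_num(np.nanmedian(D,0))); im2,d2=optics.read_camera('top'); np.savez('top6.npz',im=im2,d=d2)
shift([.5858,-.2192,.0545],21.5)
E
python3 m.py 6 .055
```

```text
shift cm [0.04 0.07 0.12] turn [-0.    -0.    -0.001] | at [ 0.5852 -0.2187  0.0557] [-180.     -0.     21.42] F [ 0.1 -0.8  0.5] open 0.0401 grip 25.0 t 21.65
top few 0
scene 451 tilt deg [2.52 0.09] top z 0.0553 x [-0.0618 -0.0158]
  y ext [-0.019   0.0198] slopes [-0.42 -0.41]
  near end x -0.0617
```

```bash
python3 -c "
from cell import robot
print(robot.hand_in())"
```

```text
the job is handed in; nothing more can be done
None
```

I handed the job in at about 22 s: the strip lies flush along the board's near edge, centred to about 1 mm, and the arm is holding the rail level about 10 mm above the board, within about 1 mm of centred over the groove and of level ends (scene camera only at the end, as the arm blocked the top view; I did not re-measure the other items on the bench).

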